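Push a rejected carton through the spring flap

ROBOT

A 7-joint arm with a two-finger parallel gripper is mounted at the origin on the work surface. World frame = base frame: x ahead of the robot, y to its left, z up, the work surface at z = 0. Lengths are in m, angles in rad, forces in N, time in s.
With the tool pointing down it reaches from about 0.4 to 0.9 m from the base axis. Payload 5.6 kg.
Tool frame: the origin (TCP) lies midway between the tips of the shut fingers; the grasp point (between the pads) lies 19 mm behind it; y points along the fingers, z is the direction in which the jaws open and shut, and the axes are right-handed (so a half turn about y gives the same grasp; the last joint's range is limited). The gripper opens to 92 mm and grips with 3 to 60 N. Pads are 20 mm wide; open, the fingers measure 128 mm over their backs; the gripper's body (75 mm by 189 mm) begins 69 mm behind the grasp point.
Start: joints at [1.188, 0.468, -0.012, 1.603, 0.006, 1.071, -0.056], TCP at [0.217, -0.613, 0.215] pointing down, gripper open.
Joint ranges: [-2.53, 2.53], [-0.31, 2.02], [-1.57, 1.55], [0.28, 2.44], [-1.29, 4.43], [0.15, 1.84], [-2.92, 2.92]. Speed limits (rad/s): [2.57, 2.57, 3.14, 3.14, 3.14, 3.14, 3.14].

INTERFACE

Orientations are given as a 3x3 rotation matrix whose columns are the frame's x, y, z axes.
In Python, from station import env, effector, solver, viewer, workorder, search_frame, tip_of gives the robot as it stands. Calls block until the motion is done:
- env.reach(position, orientation): joint-space move of the TCP to a pose.
- env.movel(position, frame=None, rate=0.15): straight line of the TCP; frame=None keeps the orientation; rate is the mean speed in m/s.
- env.goto_joints(angles): joint-space move.
- effector.release() and effector.grasp(squeeze=None): open the fingers fully, or close them until they stop; squeeze is the grip in N (None keeps the last).
- env.pause(seconds).
- solver.inverse_kinematics(position, orientation): joint angles nearest the present ones, or None.
- env.sense(): the state.
- viewer.read_camera(name): name is "side" or "top" or "wrist"; returns (picture, depth): 384x512x3 uint8, red, green, blue; 384x512 float32, m along the optical axis (not along the pixel's ray), 0 where there is no reading.
- viewer.camera_info(name): a dict with "intrinsics" (3x3 intrinsics, pixels), "dist_coeffs" ([k1, k2, p1, p2, k3] as OpenCV has them; the pictures are not rectified), "eye" and "rotation" of the camera in the world; the wrist camera has in their place "T_tool_cam" (4x4, takes a point from camera to tool coordinates, whose origin is the TCP and whose axes are the tool frame's). Camera axes: x right, y up, looking along -z (the intrinsics and any distortion apply to the point x, -y, -z); pixel columns grow to the right and rows downward; lengths in m; the calibration is good to about 2 mm. A picture is of the moment at which its call begins: read the wrist's pose just before it. camera_info takes no time and is no camera call.
A pose or a line that the arm cannot do raises env.PlanningError and nothing moves.
- workorder.finish_job(): hands the job in, once; it reports no verdict.
Trained networks look in the newest picture that a camera, given by its name, has taken for a name from the list of things; names that differ only in an ending like _2 or _b are one class to them, and where a whole thing is asked for, a point or a joint stands for the part that bears it (a point fixed in the world has none). Each returns a list of dicts, best first, with "score" (0 to 1); they miss things now and then, are a little off and sometimes report something else, mostly with a low value. They report only what shows in the picture. A call takes as long as a camera call. They do not tell look-alikes from the thing itself.
- search_frame(camera, name): "at" ([x, y, z] in m, in world coordinates, good to about 4 mm: the middle of the surface that is visible of it).
- tip_of(camera, name): "at" ([x, y, z] in m, in world coordinates, good to about 4 mm: a listed point, or the origin of a listed thing).
The state is a dict: "t": time; "joint_positions": joint angles; "joint_velocities": joint speeds; "tau": joint torques, N m; "ee_pos": TCP position; "tcp_rot": TCP orientation; "wrist_force": force on the tool from outside, world axes, zero at the start; "moment": the same for the moment, N m; "gripper_width": finger opening in m.
Only numpy, scipy, OpenCV 4.12 (cv2) and the standard library are available. Lean on these libraries where they do the work, as an engineer would, in place of code of your own. Each camera call takes 0.05 s, during which the arm holds its last target. There are 200 camera calls.

TASK

Reject the small carton that lies on the front ledge of the grey reject box: push the box's self-closing flap wide open with one finger and, while that finger holds it, push the carton along its lane and over the edge into the box with the other finger; then come away so that the flap swings shut behind it. The carton must not be what pushes the flap open, and it is only pushed, never gripped or lifted; leave the pens, the bottle and the tape roll alone.

Things in the scene. Friction and masses are not known exactly. Their poses are not given: they have to be found in the camera images.
- bin: grey sheet-metal reject box, fixed to the table, 312 x 150 mm. Origin on the table under the middle of the doorway; x = push direction (into the box), y = left, z up. Front half, x -160 to 0: solid ledge, its top 60 above the table. Back half: open-topped well. Between them, in the plane x = 0, the doorway with the flap: y -65 to +65, 104 high like the well's walls, no lintel, open above.
- well (a point): centre of the well's floor (bin frame x 74, y 0, z 6). Well: x 0 to 148, y -71 to +71 inside, 4 mm walls with tops 104 above the table. A carton pushed until its middle passes x = 0 tips over the ledge's edge and drops 54 mm into the well, below the flap's lower edge.
- lane_end (a point): point on the ledge's top, on the lane's centre line where it meets the well's edge (bin frame x 0, y -35, z 60). The lane runs straight along bin x on the ledge between two steel rails 4 wide and 6 high, 48 clear between them (rail faces at y = -59 and -11), which end 2 mm before the edge.
- flap_hinge (a point): point on the flap's vertical hinge axis, at the flap's lower edge (bin frame x 0, y +65.5, z 69)
- flap_edge (a point): point at the flap's free end, at mid height (128 from the hinge axis; bin frame x 0, y -62.5, z 86.5 when shut). The flap is an upright white plate 4 thick with a dark edge strip; lower edge 69, upper edge 104 above the table (9 above the ledge, so it passes over the rails).
- flap (a joint): angle of the flap in rad: 0 = shut across the doorway, grows as it swings inward (free end towards bin +x), stop at 1.45. A spring shuts it from any angle in under a second: 0.06 Nm at 0, and 0.06 Nm more per rad.
- carton: small white paper carton with a brown band, loose, 44 along its x, 38 along its y, 30 high, about 45 g; starts on the ledge in the lane, its x nearly along the bin's x, its middle 70 to 110 mm before the doorway. Origin at the centre of its underside, z up.
- carton_mid (a point): the middle of the carton, 15 above its origin
- pen_a: loose white-and-grey plastic pen lying flat, 138 long x 18 wide x 16 high, long axis along its own x; origin on its underside. Bystander, leave alone.
- pen_b: loose white-and-grey plastic pen lying flat, 138 long x 18 wide x 16 high, long axis along its own x; origin on its underside. Bystander, leave alone.
- pump_bottle: loose square white bottle with a steel pump cap, 52 x 52 x 111 high; origin at the centre of its underside. Bystander, leave alone.
- tape: roll of tape lying flat, 90 across, 24 high; origin at the centre of its underside. Bystander, leave alone.
There are look-alikes about, which are no part of the job. Of the things that look like the carton, the middle-sized one is meant.

How it is judged:
By the outcome, as a careful person would: the job done as asked, in the order asked, and still so for the second after the job is handed in, with the robot touching nothing.
It also fails if it takes over 38 s, if anything falls off the work surface, if the arm or the gripper's body presses on something with over 40 N, if the wrist force passes 120 N, or if a joint passes its speed limit or range.

## Working session

There is one attempt and no reset: what is moved stays moved. The work goes in short steps, each a Python script; the robot and the scene stay as the last script left them, time stands still between calls to the robot, and variables do not carry over. Pictures are saved under pics/ and viewed, about 8 in all and at most 12, crops included, and the job is handed in when it is done.

```bash
ls; mkdir -p pics
python3 - <<'E'
from station import env, effector, solver, viewer, workorder, search_frame, tip_of
import cv2, numpy as np
for c in("top","side"):
    p,d=viewer.read_camera(c); cv2.imwrite(f"pics/{c}0.png",p[:,:,::-1]); np.save(f"pics/{c}0.npy",d)
    i=viewer.camera_info(c); print(c,i)
    for n in("carton","flap_hinge","flap_edge","lane_end","well","bin","carton_mid"):
        print(n,[(np.round(r["at"],3).tolist(),round(r["score"],2)) for r in tip_of(c,n)])
s=env.sense();print(s["t"],s["tcp_rot"],s["gripper_width"])
i=viewer.camera_info("wrist");print(i)
E
```

```text
pics
top {'intrinsics': array([[359.7385636 ,   0.        , 256.78074218],
       [  0.        , 359.7385636 , 196.23948794],
       [  0.        ,   0.        ,   1.        ]]), 'dist_coeffs': array([-0.00553047,  0.        ,  0.        ,  0.        ,  0.        ]), 'eye': array([0.40002069, 0.05234175, 0.9595741 ]), 'rotation': array([[-9.31340731e-04,  9.84498022e-01, -1.75393207e-01],
       [-9.99913098e-01,  1.38964198e-03,  1.31097413e-02],
       [ 1.31502482e-02,  1.75390175e-01,  9.84411173e-01]])}
carton [([0.473, -0.2, 0.058], 0.77), ([0.318, -0.236, 0.005], 0.66), ([0.449, -0.324, -0.001], 0.49)]
flap_hinge [([0.55, -0.072, 0.065], 0.87)]
flap_edge [([0.584, -0.197, 0.085], 0.6), ([0.472, -0.2, 0.06], 0.36)]
lane_end [([0.576, -0.17, 0.062], 0.64)]
well [([0.64, -0.116, 0.004], 0.91)]
bin [([0.57, -0.134, 0.003], 0.82), ([0.568, -0.299, 0.004], 0.72)]
carton_mid [([0.472, -0.194, 0.078], 0.82), ([0.442, -0.323, 0.013], 0.5)]
side {'intrinsics': array([[420.36039817,   0.        , 248.28131282],
       [  0.        , 420.36039817, 195.30335799],
       [  0.        ,   0.
[... 921 characters left out ...]
42869373e-01]
 [ 3.42871622e-05 -9.99999999e-01  2.78968823e-05]] 0.09148821176421272
{'intrinsics': array([[279.5210844 ,   0.        , 254.79042697],
       [  0.        , 279.5210844 , 192.5240955 ],
       [  0.        ,   0.        ,   1.        ]]), 'dist_coeffs': array([-0.04390939,  0.        ,  0.        ,  0.        ,  0.        ]), 'T_tool_cam': array([[ 5.59369072e-04, -9.60334706e-01, -2.78849312e-01,
        -7.88300035e-02],
       [ 7.17319768e-04,  2.78849670e-01, -9.60334498e-01,
        -1.71096426e-01],
       [ 9.99999586e-01,  3.37157292e-04,  8.44846949e-04,
         2.40960982e-04],
       [ 0.00000000e+00,  0.00000000e+00,  0.00000000e+00,
         1.00000000e+00]])}
```

Run:
```python
import cv2
a=cv2.imread("pics/top0.png");b=cv2.imread("pics/side0.png")
cv2.imwrite("pics/top0b.png",cv2.resize(a[60:330,250:450],None,fx=2.9,fy=2.2,interpolation=2) if 0 else cv2.resize(a,(800,600)))
```

```text
(no output)
```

View pics/top0b.png

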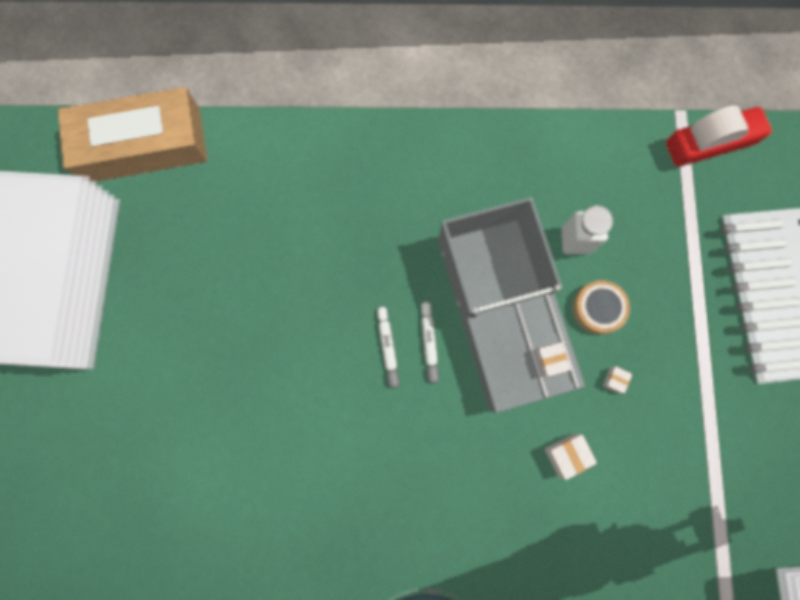

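View pics/side0.png

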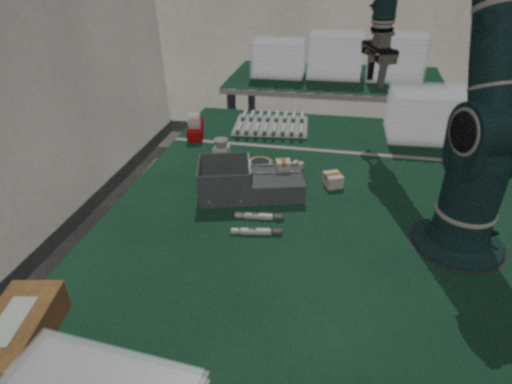

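Candidates in the top picture (800x600): the carton on the ledge in the lane at (554,359), a larger one on the table at (572,457), and a smaller one on the table at (618,380). The middle-sized one is on the ledge, so that is the target. The side picture agrees: ledge carton near (284,165), big one near (334,180). I'll fit the bin frame from the detections and hover for a close look.

The plan is to set the jaw line about 45° to the bin's x. Finger B goes behind the carton and finger A ahead-left near the hinge side. One straight push then opens the flap before the carton arrives.

```bash
cat > h.py <<'E'
from station import env, effector, solver, viewer, workorder, search_frame, tip_of
import cv2, numpy as np
M={"bin":(0,0),"well":(.074,0),"lane_end":(0,-.035),"flap_hinge":(0,.0655),"flap_edge":(0,-.0625)}
def fit(obs):   # obs: list of (name, xyz) -> origin, angle
    m=np.array([M[n] for n,_ in obs]);w=np.array([p[:2] for _,p in obs])
    a=(m-m.mean(0))@[1,1j];b=(w-w.mean(0))@[1,1j]
    th=np.angle((b*a.conj()).sum());R=rot(th);o=w.mean(0)-R@m.mean(0)
    return o,th,np.linalg.norm(w-(m@R.T+o),axis=1)
def rot(t): return np.array([[np.cos(t),-np.sin(t)],[np.sin(t),np.cos(t)]])
def down(ang):  # tool down, jaw axis (z) at world angle
    z=np.array([np.cos(ang),np.sin(ang),0]);y=np.array([0,0,-1.]);return np.c_[np.cross(y,z),y,z]
def project(cam,P,s=None):
    i=viewer.camera_info(cam);P=np.atleast_2d(P)
    if cam=="wrist":
        T=np.eye(4);T[:3,:3]=s["tcp_rot"];T[:3,3]=s["ee_pos"];T=T@i["T_tool_cam"];R,e=T[:3,:3],T[:3,3]
    else:R,e=i["rotation"],i["eye"]
    q=(P-e)@R*[1,-1,-1]
    return cv2.projectPoints(q,np.zeros(3),np.zeros(3),i["intrinsics"],i["dist_coeffs"])[0][:,0]
def overlay(img,cam,o,th,s=None):
    R=rot(th);S=[[(-.16,-.075,.06),(-.16,.075,.06),(0,.075,.06),(0,-.075,.06)],[(-.16,-.059,.066),(0,-.059,.066)],[(-.16,-.011,.066),(0,-.011,.066)],
      [(0,-.075,.104),(0,.075,.104),(.152,.075,.104),(.152,-.075,.104),(0,-.075,.104)]]
    for L in S:
        L=np.array(L);W=np.c_[L[:,:2]@R.T+o,L[:,2]]
        cv2.polylines(img,[np.round(project(cam,W,s)).astype(int)],False,(0,0,255),1)
E
python3 - <<'E'
from h import *
obs=[("flap_hinge",(.55,-.072)),("flap_hinge",(.544,-.073)),("flap_edge",(.584,-.197)),("flap_edge",(.58,-.2)),("lane_end",(.576,-.17)),("lane_end",(.581,-.172)),("well",(.64,-.116)),("bin",(.57,-.134)),("bin",(.568,-.134))]
o,th,r=fit(obs);print(o,th,r.round(4))
R=rot(th)
for c in[(.473,-.2),(.468,-.199),(.472,-.194),(.473,-.196)]:print("carton",(R.T@(np.array(c)-o)).round(4))
ph=th+np.pi/4
mid=o+R@(np.array([-.155,-.035])+.055*np.array([1,1])/2**.5)
for a in(ph,ph-np.pi):print(a,solver.inverse_kinematics([*mid,.07],down(a)), solver.inverse_kinematics([*(mid+R@[.14,0]),.07],down(a)))
env.reach([*mid,.26],down(ph-np.pi))
s=env.sense();p,d=viewer.read_camera("wrist");print(s["t"],s["ee_pos"])
W=[]
for n in list(M)+["carton"]:
    t=tip_of("wrist",n);print(n,[(np.round(r["at"],3).tolist(),round(r["score"],2)) for r in t][:3])
    if n in M and t:W.append((n,t[0]["at"]))
print(fit(W))
g=p[:,:,::-1].copy();cv2.imwrite("pics/w1raw.png",g);g=cv2.resize(g,(768,576));
g2=p[:,:,::-1].copy();overlay(g2,"wrist",o,th,s);cv2.imwrite("pics/w1.png",cv2.resize(g2,(768,576)));np.save("pics/w1.npy",d)
E
```

```text
[ 0.56714976 -0.13629045] 0.27629534440244924 [0.0015 0.0053 0.0006 0.0055 0.0007 0.0048 0.0017 0.0037 0.0024]
carton [-0.108  -0.0356]
carton [-0.1125 -0.0333]
carton [-0.1073 -0.0296]
carton [-0.1069 -0.0318]
1.0616935077998975 [ 0.752319    0.4847245  -0.57228972  2.08115055  0.40993431  0.68563449
  0.97148416] [ 0.62677335  0.67386253 -0.64171659  1.79181057  0.51968813  0.85128521
  0.79940818]
-2.079899145789896 [ 0.33648433  0.41099476 -0.0701231   2.10742295  0.04788641  0.62461941
 -1.84657007] [ 0.19946506  0.56828902 -0.05822541  1.82171757  0.04582081  0.75287907
 -1.96297132]
2.65 [ 0.45429348 -0.1650315   0.25997667]
bin [([0.565, -0.137, 0.002], 0.91)]
well [([0.637, -0.113, 0.007], 0.74)]
lane_end [([0.576, -0.164, 0.062], 0.75)]
flap_hinge [([0.55, -0.078, 0.068], 0.62)]
flap_edge [([0.581, -0.193, 0.091], 0.85)]
carton [([0.447, -0.32, 0.004], 0.74), ([0.476, -0.2, 0.06], 0.68), ([0.32, -0.232, 0.004], 0.55)]
(array([ 0.56564909, -0.13500858]), np.float64(0.2793291837499808), array([0.00212765, 0.00161613, 0.0041629 , 0.00608898, 0.00267837]))
```

View pics/w1.png

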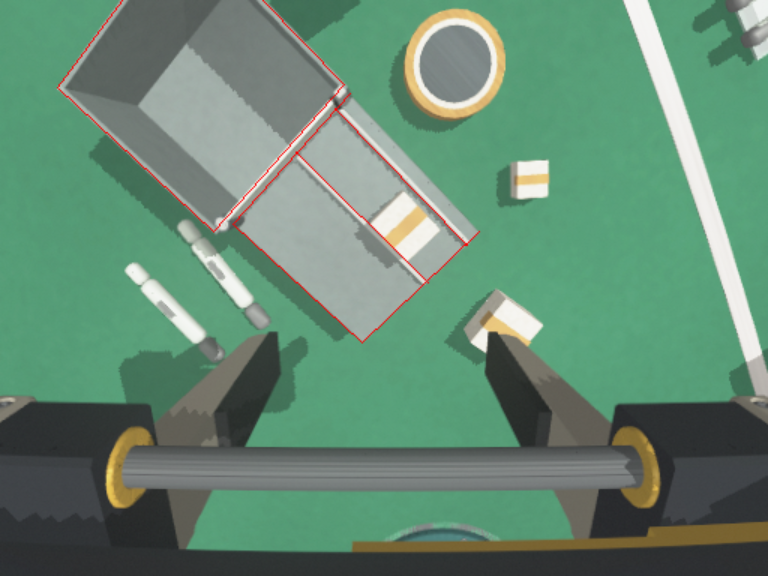

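The overlay of the fitted bin frame matches the rims and rails to about 2 px. The middle-sized carton is in the lane at (405,227). The look-alikes are at (530,180), small, and (505,325), big. I'll get the carton's pose from the depth, descend behind it, and start the push in checked steps.

```bash
cat >> h.py <<'E'
O=np.array([.5667,-.1361]);TH=.277;RB=rot(TH);PHI=np.pi/4
def tcp(bx,by,z=.070,phi=PHI): # TCP for finger B at bin (bx,by)
    m=np.array([bx,by])+.055*np.array([np.cos(phi),np.sin(phi)]);return np.array([*(O+RB@m),z])
def cloud(cam,d,s=None):
    i=viewer.camera_info(cam);v,u=np.nonzero(d>0)
    n=cv2.undistortPoints(np.c_[u,v].astype(float)[:,None],i["intrinsics"],i["dist_coeffs"])[:,0]
    q=np.c_[n[:,0],-n[:,1],-np.ones(len(n))]*d[v,u][:,None]
    if cam=="wrist":
        T=np.eye(4);T[:3,:3]=s["tcp_rot"];T[:3,3]=s["ee_pos"];T=T@i["T_tool_cam"];R,e=T[:3,:3],T[:3,3]
    else:R,e=i["rotation"],i["eye"]
    P=q@R.T+e;return np.c_[(P[:,:2]-O)@RB,P[:,2]]
def carton(cam,d,s=None):
    P=cloud(cam,d,s);P=P[(abs(P[:,2]-.089)<.006)&(P[:,0]>-.155)&(P[:,0]<-.012)&(P[:,1]<-.005)&(P[:,1]>-.068)]
    (c,wh,a)=cv2.minAreaRect((P[:,:2]*1000).astype(np.float32));return len(P),np.round(c,1),np.round(wh,1),round(a,1),np.median(P[:,2]).round(4)
E
python3 - <<'E'
from h import *
s=env.sense()
print(carton("wrist",np.load("pics/w1.npy"),s),carton("top",np.load("pics/top0.npy")))
R=down(TH+PHI-np.pi)
env.reach(tcp(-.152,-.035,.13),R); env.movel(tcp(-.152,-.035,.07),R,rate=.1)
s=env.sense();print(s["t"],s["ee_pos"]-tcp(-.152,-.035),s["wrist_force"])
for c in("wrist","top","side"):
    s=env.sense();p,d=viewer.read_camera(c);cv2.imwrite(f"pics/{c}2.png",p[:,:,::-1]);print(c,carton(c,d,s))
a=cv2.imread("pics/wrist2.png");b=cv2.imread("pics/top2.png")[130:290,260:420]
cv2.imwrite("pics/v2.png",np.hstack([cv2.resize(a,(400,300)),cv2.resize(b,(300,300))]))
E
```

```text
(1130, array([-105.4,  -32.4]), array([43.7, 37.8]), 0.1, np.float64(0.091)) (293, array([-106.6,  -32.4]), array([38.8, 43.8]), 87.8, np.float64(0.0898))
4.3333 [ 0.0006456  -0.00020075  0.00067343] [ 0.3209624  -0.6396384   0.64069546]
wrist (5394, array([-118.5,  -32.9]), array([38.6, 69.7]), 89.4, np.float64(0.091))
top (0, array([0., 0.]), array([0., 0.]), 0.0, np.float64(nan))
side (104, array([-125.1,  -29.3]), array([40.2, 59.3]), 89.5, np.float64(0.0889))
  return _methods._mean(a, axis=axis, dtype=dtype,
  ret = ret.dtype.type(ret / rcount)
```

View pics/v2.png

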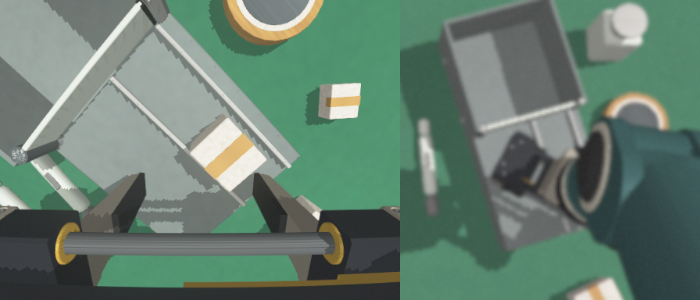

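Wrist view (left): finger B is behind the carton at about (260,180), finger A is over the left of the ledge at about (140,180), and nothing is touched. Now the first part of the push, with a look at the carton's yaw.

```bash
cat >> h.py <<'E'
def look(tag,bx):
    s=env.sense();p,d=viewer.read_camera("wrist");cv2.imwrite(f"pics/w{tag}.png",p[:,:,::-1])
    P=cloud("wrist",d,s);Q=P[(abs(P[:,2]-.090)<.005)&(P[:,0]>bx+.0145)&(P[:,0]<-.006)&(P[:,1]<-.005)&(P[:,1]>-.068)]
    print(tag,"t",s["t"],"F",np.round(s["wrist_force"],1),"tcp err",np.round(s["ee_pos"]-tcp(bx,BY),4))
    if len(Q)>20:
        r=cv2.minAreaRect((Q[:,:2]*1000).astype(np.float32));print(" carton",len(Q),np.round(r[0],1),np.round(r[1],1),round(r[2],1))
    F=P[(P[:,2]>.097)&(P[:,2]<.109)&(P[:,0]>-.01)&(P[:,0]<.135)&(abs(P[:,1])<.062)&(P[:,1]-P[:,0]*0>-.062)]
    F=F[np.hypot(F[:,0],F[:,1]-.0655)<.132]
    if len(F)>20:
        print(" flap pts",len(F),"angle",np.percentile(np.arctan2(F[:,0],.0655-F[:,1]),[10,50,90]).round(2))
BY=-.0325
E
python3 - <<'E'
from h import *
R=down(TH+PHI-np.pi)
env.movel(tcp(-.150,BY),R,rate=.05)
for i,bx in enumerate((-.125,-.108)):
    env.movel(tcp(bx,BY),R,rate=.05); look(f"3_{i}",bx)
E
```

```text
3_0 t 5.3833 F [ 0.2 -0.1  0.8] tcp err [-0.0001  0.0001 -0.0002]
 carton 4972 [-87.4 -32.9] [38.3 44.4] 89.3
 flap pts 2921 angle [-0.1  -0.02  0.01]
3_1 t 5.925 F [ 0.6 -0.   0.5] tcp err [ 0.0002  0.0002 -0.0001]
 carton 4979 [-70.3 -32.5] [44.5 38.5] 0.1
 flap pts 2363 angle [-0.08 -0.02  0.02]
```

View pics/w3_1.png

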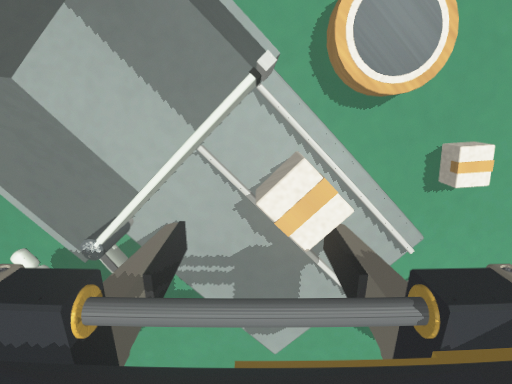

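The carton is straight in the lane (centre near (303,203)). Finger A's tip at (180,225) is just short of the still-shut flap. I'll continue, checking that the flap opens ahead of the carton.

Run:
```python
from h import *
R=down(TH+PHI-np.pi)
for i,bx in enumerate((-.095,-.082,-.070)):
    env.movel(tcp(bx,BY),R,rate=.05); look(f"4_{i}",bx)
```

```text
4_0 t 6.3833 F [ 1.   0.2 -0.7] tcp err [ 0.0003  0.0002 -0.0001]
 carton 4968 [-57.5 -32. ] [44.6 38.7] 0.2
 flap pts 2131 angle [-0.12 -0.01  0.02]
4_1 t 6.8417 F [-4.6 -0.8  1. ] tcp err [-0.0006  0.0002 -0.0004]
 carton 4893 [-45.9 -31.4] [43.5 38.6] 0.5
 flap pts 2749 angle [0.1  0.35 0.38]
4_2 t 7.2833 F [-2.9 -2.7 -0.8] tcp err [-0.0003 -0.0007 -0.0002]
 carton 4872 [-34.1 -31.3] [44.  38.5] 2.3
 flap pts 3239 angle [0.37 0.73 0.75]
```

View pics/w4_2.png

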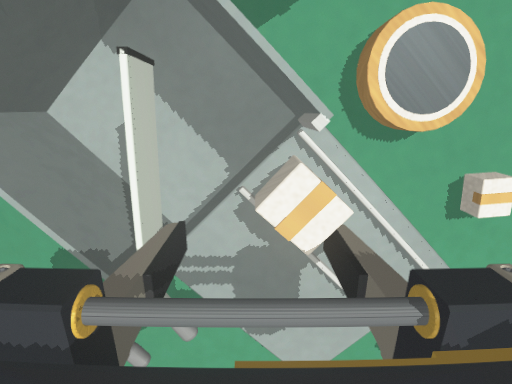

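The flap is at about 0.74 rad (free end at (125,50)), held by finger A. The carton's front is still 12 mm before the doorway, well clear of the flap. Next I bring its front to the edge, check the angle, then push it over.

Run:
```python
from h import *
R=down(TH+PHI-np.pi)
for i,bx in enumerate((-.061,-.048,-.036,-.026)):
    env.movel(tcp(bx,BY),R,rate=.05); look(f"5_{i}",bx)
env.pause(.4);look("5_4",bx)
a=[cv2.imread(f"pics/w5_{k}.png") for k in(1,4)]
cv2.imwrite("pics/v5.png",np.hstack([cv2.resize(x,(400,300)) for x in a]))
```

```text
5_0 t 7.6667 F [-6.8 -5.3 -0.6] tcp err [-0.0011 -0.0017 -0.0003]
 carton 4441 [-26.4 -31.6] [41.9 38.5] 2.6
 flap pts 3387 angle [0.54 0.98 1.01]
5_1 t 8.125 F [-1.8 -4.8 -1.2] tcp err [ 0.0008 -0.0011  0.0003]
 carton 2889 [-19.7 -31.7] [27.5 40.3] 0.0
 flap pts 3067 angle [0.81 1.25 1.27]
5_2 t 8.5667 F [ 1.  -4.5 -0.2] tcp err [0.0009 0.0002 0.0004]
 carton 96 [-13.7 -32. ] [15.2 37.7] 0.1
 flap pts 2782 angle [0.95 1.37 1.39]
5_3 t 8.9667 F [ 1.  -1.9  0.3] tcp err [0.0009 0.0005 0.0001]
 flap pts 2486 angle [1.04 1.41 1.43]
5_4 t 9.4167 F [ 1.8 -1.9 -0.2] tcp err [ 0.0005 -0.      0.0002]
 flap pts 2519 angle [1.03 1.4  1.42]
```

View pics/v5.png

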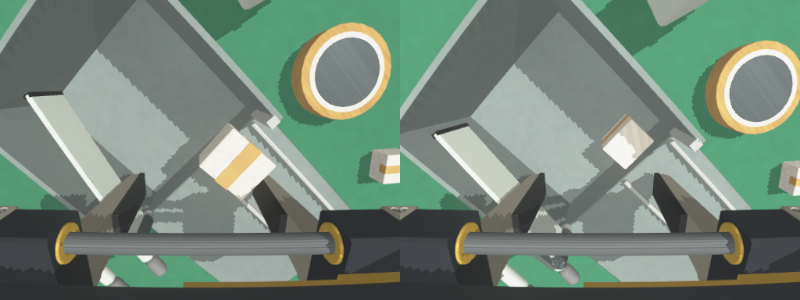

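The carton has dropped into the well, standing on end by the ledge at about (628,140), with the flap held at 1.4 rad. Now I back out along the lane so the flap follows shut, then lift away.

Run:
```python
from h import *
R=down(TH+PHI-np.pi)
env.movel(tcp(-.130,BY),R,rate=.08);look("6_0",-.13)
env.movel(tcp(-.150,BY,.26),R,rate=.15);env.pause(1.0);
s=env.sense();p,d=viewer.read_camera("wrist");g=p[:,:,::-1].copy();cv2.imwrite("pics/w6.png",g)
P=cloud("wrist",d,s);i=(P[:,0]>.004)&(P[:,0]<.14)&(abs(P[:,1])<.065)&(P[:,2]>.02)&(P[:,2]<.068)
if i.any():print("in-well pts",i.sum(),P[i].min(0).round(3),P[i].max(0).round(3))
F=P[(P[:,2]>.098)&(P[:,2]<.11)&(abs(P[:,0])<.03)&(abs(P[:,1])<.06)];print("flap",np.polyfit(F[:,1],F[:,0],1))
for n in("flap_edge","carton"):print(n,[(np.round(r["at"],3).tolist(),round(r["score"],2)) for r in tip_of("wrist",n)])
print("edge shut expected",O+RB@[0,-.0625],s["t"],s["wrist_force"])
```

```text
6_0 t 10.9167 F [-0.9 -0.4 -0.3] tcp err [0.0005 0.0002 0.    ]
 flap pts 3063 angle [-0.1  -0.02  0.01]
in-well pts 496 [ 0.01  -0.052  0.048] [ 0.031 -0.014  0.054]
flap [ 0.01034365 -0.0014248 ]
flap_edge [([0.578, -0.195, 0.089], 0.92), ([0.55, -0.072, 0.066], 0.61), ([0.566, -0.136, 0.002], 0.34)]
carton [([0.444, -0.321, 0.003], 0.95), ([0.319, -0.23, 0.003], 0.62), ([0.577, -0.169, 0.025], 0.57), ([0.565, -0.136, 0.001], 0.5)]
edge shut expected [ 0.58379195 -0.19621751] 13.3917 [ 0.1055782  -0.6310576  -0.33182438]
```

View pics/w6.png

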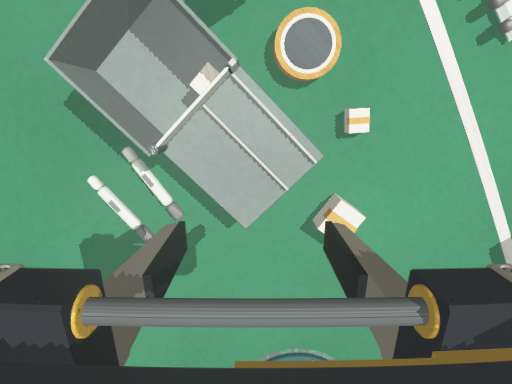

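The flap is shut ((155,150) to (235,62)). The carton stands in the well behind it at (205,80), its top at about z 51 mm, below the flap's lower edge. The pens, tape and look-alikes haven't moved and the robot is clear, so I'm handing in.

```bash
python3 -c "
from station import *
import station
station.workorder.finish_job()"
```

```text
the job is handed in; nothing more can be done
```

The carton is in the reject box and the flap is shut behind it. The job was handed in about 13.4 s into the robot's clock.

**What I did:** I held the jaw line at 45° to the lane and made one straight push in steps. One finger opened the flap near its hinge while the other pushed the carton along the lane.

**Order of events:** Before it reached the flap, the carton had already slid about 50 mm along the lane. The two fingers are only 110 mm apart, so one cannot hold the flap wide open while the other is still behind the carton at its starting place.

| Carton front | Flap angle |
|---|---|
| 12 mm before the doorway | 0.74 rad |
| about 1 mm before the doorway (from the finger's position) | 1.0 rad |
| carton tipping over the edge | about 1.4 rad |

In the pictures the carton stayed well clear of the flap.

**Last checks:**
- **Flap:** depth along its top edge puts it within about 0.01 rad of shut.
- **Carton:** it is standing on end in the well, top at about 51 mm, below the flap's lower edge at 69 mm.
- **Bystanders:** the pens, the tape roll and the look-alikes were not touched. The bottle was not in the last picture, but the arm never went near it.
- **Robot:** it was clear of everything. Wrist force at the stops I checked stayed below about 9 N.

No check failed. The detector put the flap's free end about 6 mm from its shut position, close to its usual 4 mm error, so I went by the depth reading.

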